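Open the pressure-test chamber whose thread hand nobody remembers

TASK

Somebody left the loupe standing on the screw cap of the little pressure-test chamber: take it off, stand it upright on the rubber mat block and let go. Then unscrew the cap - nobody remembers whether its thread is right- or left-handed, so try one way and, if it will not come free, the other - lift it clear off the chamber and finish while still holding it upright in the gripper, well above the chamber (a hand's breadth or more above where it sat). Leave the watch holder and the gasket tin where they are.

Things in the scene. Friction and masses are not known exactly. Their poses are not given: they have to be found in the camera images.
- chamber: Pressure-test chamber, fixed: upright cylinder 68 mm across on a 90 mm foot, brass fitting at its -x side. Flat shoulder 45 mm above the counter, above it a 22 mm high neck hidden in the cap. Quick thread, friction-free, hand changes from case to case and is not visible: the wrong way the cap stops dead within 10 deg and the fingers slip. Origin: centre of underside, on the counter.
- cap: Loose round knurled steel cap, 54 mm across, 34 mm high, 160 g, a thin line on top towards its +x. Origin: centre of underside, on the shoulder when seated; z up. Grip across its side. Turned 60 to 120 deg (80 is good) from its seat the right way, clockwise or anticlockwise, it lifts straight off; it does not rise while turning. Otherwise pulling only lifts it 2 to 3 mm.
- loupe: Chrome eye loupe, solid for handling: 34 mm high, foot flange 36 mm across and 6 mm high, tapering to a barrel 29 mm across from 12 mm height to the top, 50 g. It stands upright on the cap, up to 6 mm off its centre. Origin: centre of its underside; z along its axis, up.
- mat: Turquoise rubber mat block, 110 x 110 x 12 mm, fixed flat on the counter, to the left or right of the chamber. Origin: centre of its underside; its top is 12 mm above the origin.
- holder: Bystander: spring clip holder with a slim gold wristwatch upright in it, foot 70 x 80 mm, 127 mm high, on the other side of the chamber from the mat. Origin: centre of its underside.
- tin: Bystander: round lidded metal tin of gaskets, 75 mm across, 38 mm high, beyond the chamber. Origin: centre of its underside. (A fixed steel caseback press, 290 mm high, foot 170 x 120 mm, stands farther off at the far left, around x 0.73, y 0.53 m.)

How it is judged:
By the outcome, as a careful person would: the job done as asked, in the order asked, and still so for the second after the job is handed in, while the arm keeps its last pose, push and grip.
It also fails if it takes over 72 s, if anything falls off the work surface, if the arm or the gripper's body presses on something with over 40 N, if the wrist force passes 120 N, or if a joint passes its speed limit or range.

ROBOT

A 7-joint arm with a two-finger parallel gripper is mounted at the origin on the work surface. World frame = base frame: x ahead of the robot, y to its left, z up, the work surface at z = 0. Lengths are in m, angles in rad, forces in N, time in s.
With the tool pointing down it reaches from about 0.4 to 0.9 m from the base axis. Payload 5.5 kg.
Tool frame: the origin (TCP) lies midway between the tips of the shut fingers; the grasp point (between the pads) lies 19 mm behind it; z points along the fingers, y is the line along which they close (so a half turn about z gives the same grasp; the last joint's range is limited). The gripper opens to 85 mm and grips with 20 to 120 N. Pads are 22 mm wide; open, the fingers measure 114 mm over their backs; the gripper's body (76 mm by 85 mm) begins 54 mm behind the grasp point. The pads swing forward as they close: fully open they stand 13 mm farther back than shut.
Start: joints at [-1.004, 0.501, -0.427, 1.55, 0.221, 1.138, -0.21], TCP at [0.194, 0.62, 0.191] pointing down, gripper open.
Joint ranges: [-2.88, 2.88], [-0.31, 2.03], [-1.54, 1.56], [0.2, 2.42], [-1.41, 4.55], [0.19, 2.02], [-2.57, 2.57]. Speed limits (rad/s): [2.57, 2.57, 3.14, 3.14, 3.14, 3.14, 3.14].

INTERFACE

Orientations are given as a unit quaternion [w, x, y, z].
In Python, from plant import * gives the robot as it stands.
- The arm moves only by the tool send_rows, never from a script. Its argument "moves" is text: rows parted by semicolons, each of 7 numbers parted by spaces: the shift along the tool's x, y, z in mm, then the turn, a rotation vector about the tool's x, y, z in degrees, then the opening, from 0 (shut) to 1 (fully open). A call has exactly 8 rows; each row shifts and turns the commanded pose from where the row before left it, along the tool's axes as they then stand; what a row does not reach is not made up. A row lasts 1/12 s, in which the tool goes at most 41.7 mm and 7.16 degrees, less where a joint would pass 70% of its speed; a pose out of reach is approached as far as the arm can. A call is refused whole if a number of a shift passes 41.7 or a number of a turn 7.16, either way. A call with a gripper value outside its range is refused whole. The fingers move at their own pace and stop on an object; the grip force is fixed at half the most. Time passes only in rows, so rows that do not move let the fingers close, or fill a call up. It gives the time, the measured TCP pose, the force, the opening and the grip force at its end, in the units of the state.
- read_state(): the state, without advancing time (a new reading comes with each control period).
- snapshot(name): name is "scene" or "top" or "wrist"; returns a dict with "frame" (420x560x3 uint8, red, green, blue), "vfov" (degrees; the focal length in pixels is half the picture's height over the tangent of half this angle, whatever the lens; pixels are square), "cx", "cy" (the principal point, pixels), "cam_to_world" (4x4, takes a point from camera to world coordinates). Camera axes: x right, y down, z forward; pixel columns grow to the right and rows downward; lengths in m; the calibration is good to about 2 mm. A picture is of the moment at which its call begins. There is no depth.
- finish_job(): hands the job in; it is judged then, once.
Trained networks look in a picture, given as the dict that the camera call returned (one of the last four; its "shot" number tells which), for a name from the list of things; names that differ only in an ending like _2 or _b are one class to them, and where a whole thing is asked for, a point or a joint stands for the part that bears it (a point fixed in the world has none). Each returns a list of dicts, best first, with "score" (0 to 1); they miss things now and then, are a little off and sometimes report something else, mostly with a low value. They report only what shows in the picture. A call takes as long as a camera call.
- boxes_of(picture, query): "at" ([x, y, z] in m, in world coordinates, good to about 4 mm: the middle of the surface that is visible of it).
- landmark_of(picture, query): "at" ([x, y, z] in m, in world coordinates, good to about 4 mm: a listed point, or the origin of a listed thing).
The state is a dict: "clock": time; "joint_pos": joint angles; "joint_velocities": joint speeds; "joint_efforts": joint torques, N m; "eef_pos": TCP position; "tool_rot": TCP orientation; "ft_force": force on the tool from outside, world axes, zero at the start; "wrist_torque": the same for the moment, N m; "grip_width": finger opening in m; "finger_force": force on a finger pad.
Only numpy, scipy, OpenCV 4.12 (cv2) and the standard library are available. Lean on these libraries where they do the work, as an engineer would, in place of code of your own. Each camera call takes 0.05 s, during which the arm holds its last target. There are 200 camera calls.

## Working session

There is one attempt and no reset: what is moved stays moved. The work goes in short steps, Python scripts to look and compute and a tool call to move; the robot and the scene stay as the last step left them, time stands still between calls to the robot, and variables do not carry over. Pictures are saved under pics/ and viewed, at most 10 in all, crops included, and the job is handed in when it is done.

Besides the shell and the picture viewer there is one more tool, called after "Request:" as a command line: name --argument value ..., lists and objects as JSON in quotes. send_rows: Moves the arm, as the interface text tells. Its arguments: {"type":"object","properties":{"moves":{"type":"string"}},"required":["moves"]}

```bash
mkdir -p pics
cat > h.py <<'E'
from plant import *
import numpy as np, cv2
from scipy.spatial.transform import Rotation as R
def rot(s): q=s["tool_rot"]; return R.from_quat([q[1],q[2],q[3],q[0]])
def save(p,n): cv2.imwrite("pics/"+n,cv2.cvtColor(p["frame"],cv2.COLOR_RGB2BGR))
E
python3 - <<'E'
from h import *
np.set_printoptions(precision=4,suppress=True)
s=read_state(); print(s["clock"],s["eef_pos"],rot(s).as_matrix().tolist(),s["grip_width"])
for n in ["scene","top"]:
    p=snapshot(n); save(p,n+"0.png")
    for q in ["cap","loupe","mat","chamber","holder","tin"]:
        for f in (landmark_of,boxes_of):
            r=f(p,q); print(n,q,f.__name__,[(np.round(a["at"],4).tolist(),round(a["score"],2)) for a in r[:2]])
print(read_state()["clock"])
a=cv2.imread("pics/scene0.png");b=cv2.imread("pics/top0.png")
E
```

```text
0.0 [0.1943 0.6195 0.1904] [[-0.9542052749673667, 0.2991519376660931, -0.0006414164593102721], [0.2991526179475584, 0.9542035335683757, -0.001824198659123655], [6.632928839804769e-05, -0.00193254139612151, -0.9999981304403412]] 0.08497006029492003
scene cap call [([0.5343, -0.0004, 0.0447], 0.95)]
scene cap call [([0.5509, -0.0133, 0.0735], 0.9)]
scene loupe call [([0.533, -0.0029, 0.079], 0.69)]
scene loupe call [([0.5378, -0.0092, 0.1118], 0.77), ([0.7298, 0.0389, 0.0371], 0.61)]
scene mat call [([0.4419, 0.3113, 0.0014], 0.65)]
scene mat call [([0.4491, 0.3052, 0.0142], 0.56)]
scene chamber call [([0.5352, 0.0011, 0.003], 0.6)]
scene chamber call [([0.556, -0.0232, 0.0168], 0.84), ([0.542, -0.0086, 0.109], 0.73)]
scene holder call [([0.5354, -0.298, 0.0036], 0.59)]
scene holder call [([0.5419, -0.2996, 0.0166], 0.98), ([0.7292, 0.0421, 0.0398], 0.36)]
scene tin call [([0.7271, 0.0486, 0.0012], 0.9)]
scene tin call []
top cap call [([0.5329, 0.001, 0.0412], 0.76)]
top cap call [([0.527, 0.0048, 0.0783], 0.64)]
top loupe call [([0.5338, -0.0022, 0.0787], 0.58)]
top loupe call [([0.5327, -0.0047, 0.1104], 0.62)]
top mat call [([0.4379, 0.314, -0.0044], 0.96)]
top mat call [([0.4393, 0.3147, 0.0079], 0.95)]
top chamber call []
top chamber call [([0.5196, 0.0025, 0.0103], 0.93)]
top holder call [([0.5427, -0.2934, 0.0011], 0.9)]
top holder call [([0.5371, -0.2871, 0.0123], 0.96), ([0.4418, 0.3086, 0.0087], 0.34)]
top tin call []
top tin call [([0.7221, 0.0489, 0.0395], 0.57)]
1.3
```

Request:
send_rows --moves "-28 -27 0 0 0 0 1;-28 -27 0 0 0 0 1;-28 -27 0 0 0 0 1;-28 -27 0 0 0 0 1;-28 -27 0 0 0 0 1;-28 -27 0 0 0 0 1;-28 -27 0 0 0 0 1;-28 -27 0 0 0 0 1"

```text
clock: 1.97
eef_pos: [0.3442, 0.3455, 0.1917]
tool_rot: [0.0, 0.151, 0.988, 0.0]
ft_force: [1.0, 0.8, -0.7]
grip_width: 0.0851
finger_force: 0.0
```

Request:
send_rows --moves "-28 -27 0 0 0 0 1;-28 -27 0 0 0 0 1;-28 -27 0 0 0 0 1;-28 -27 0 0 0 0 1;-28 -27 0 0 0 0 1;-28 -27 0 0 0 0 1;-20 -20 0 0 0 0 1;0 0 0 0 0 0 1"

```text
clock: 2.63
eef_pos: [0.4714, 0.1103, 0.1916]
tool_rot: [0.001, 0.156, 0.988, -0.001]
ft_force: [0.5, -1.5, -0.0]
grip_width: 0.0854
finger_force: 0.0
```

```bash
cat > look.py <<'E'
from h import *
import sys
np.set_printoptions(precision=4,suppress=True)
s=read_state(); r=rot(s); print(s["clock"],s["eef_pos"],r.as_matrix().round(4).tolist(),s["grip_width"],"q",np.round(s["joint_pos"],3),"F",s["ft_force"],s["finger_force"])
qs=sys.argv[2].split(",") if len(sys.argv)>2 else []
for n in ["scene","top","wrist"]:
    p=snapshot(n); save(p,f"{n}_{sys.argv[1]}.png")
    for q in qs: print(n,q,[(np.round(a["at"],4).tolist(),round(a["score"],2)) for a in landmark_of(p,q)[:1]])
cv2.imwrite(f"pics/all_{sys.argv[1]}.png",cv2.resize(np.vstack([np.hstack([cv2.imread(f"pics/{n}_{sys.argv[1]}.png") for n in ("scene","top")]),np.hstack([cv2.imread(f"pics/wrist_{sys.argv[1]}.png")]*2)]),(800,600)))
E
python3 look.py a loupe,cap,mat
```

```text
2.6333 [0.4714 0.1103 0.1916] [[-0.9513, 0.3082, 0.0019], [0.3082, 0.9513, -0.0026], [-0.0026, -0.0018, -1.0]] 0.08542720987530858 q [-0.155  0.177 -0.148  1.964  0.034  1.002  0.939] F [ 0.4757 -1.4899 -0.0243] 0.0
scene loupe [([0.5357, -0.0023, 0.0793], 0.68)]
scene cap [([0.5322, 0.002, 0.0481], 0.61)]
scene mat [([0.4408, 0.3135, -0.0001], 0.73)]
top loupe [([0.5343, -0.0047, 0.078], 0.56)]
top cap [([0.5334, -0.0018, 0.0398], 0.84)]
top mat []
wrist loupe [([0.5338, -0.0046, 0.0787], 0.59)]
wrist cap [([0.5318, 0.0007, 0.0485], 0.55)]
wrist mat [([0.4409, 0.3228, -0.0032], 0.8)]
```

Request:
send_rows --moves "-23.6 -22.2 0 0 0 0 1;-23.6 -22.2 0 0 0 0 1;-23.6 -22.2 0 0 0 0 1;-23.6 -22.2 0 0 0 0 1;0 0 0 0 0 -6 1;0 0 0 0 0 -6 1;0 0 0 0 0 -6 1;0 0 0 0 0 0 1"

```text
clock: 3.9
eef_pos: [0.532, 0.0042, 0.1912]
tool_rot: [-0.0, -0.007, 1.0, 0.0]
ft_force: [-0.5, -0.3, -0.6]
grip_width: 0.0855
finger_force: 0.0
```

```bash
python3 look.py b loupe,cap
```

```text
3.9 [0.532  0.0042 0.1912] [[-0.9999, -0.0138, -0.0004], [-0.0138, 0.9999, 0.0002], [0.0004, 0.0002, -1.0]] 0.0854951400752117 q [ 0.039  0.262 -0.114  1.856  0.034  1.026  1.495] F [-0.4704 -0.2839 -0.6131] 0.0
scene loupe [([0.5338, -0.0038, 0.0787], 0.82)]
scene cap [([0.5375, 0.001, 0.0451], 0.65)]
top loupe []
top cap []
wrist loupe [([0.5335, -0.0035, 0.0763], 0.89)]
wrist cap [([0.533, 0.0011, 0.0434], 0.58)]
```

View pics/all_b.png

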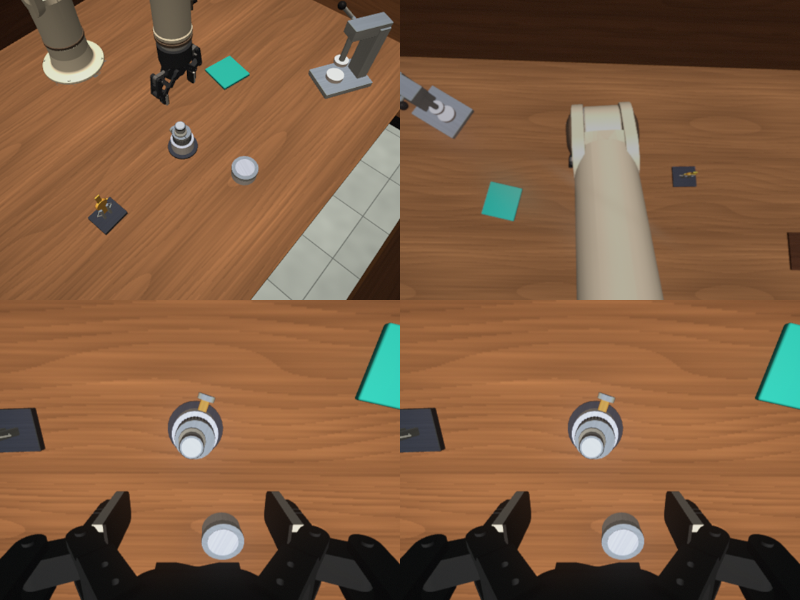

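Request:
send_rows --moves "-2 -7.8 0 0 0 0 1;0 0 25 0 0 0 1;0 0 25 0 0 0 1;0 0 25 0 0 0 1;0 0 17 0 0 0 1;0 0 10 0 0 0 1;0 0 0 0 0 0 0.7;0 0 0 0 0 0 0.6"

```text
clock: 5.02
eef_pos: [0.5342, -0.0038, 0.0894]
tool_rot: [-0.0, -0.005, 1.0, -0.0]
ft_force: [0.6, -0.6, -0.1]
grip_width: 0.064
finger_force: 0.0
```

```bash
python3 look.py c loupe,cap
```

```text
5.0167 [ 0.5342 -0.0038  0.0894] [[-0.9999, -0.01, -0.0005], [-0.01, 0.9999, -0.0001], [0.0005, -0.0001, -1.0]] 0.06399231643729446 q [ 0.041  0.395 -0.103  1.938  0.055  0.811  1.49 ] F [ 0.5536 -0.5862 -0.1105] 0.0
scene loupe [([0.5357, -0.0041, 0.0807], 0.52)]
scene cap [([0.5361, -0.0012, 0.042], 0.59)]
top loupe []
top cap []
wrist loupe [([0.5351, -0.0022, 0.0758], 0.59)]
wrist cap [([0.5333, -0.0001, 0.0462], 0.66)]
```

View pics/wrist_c.png

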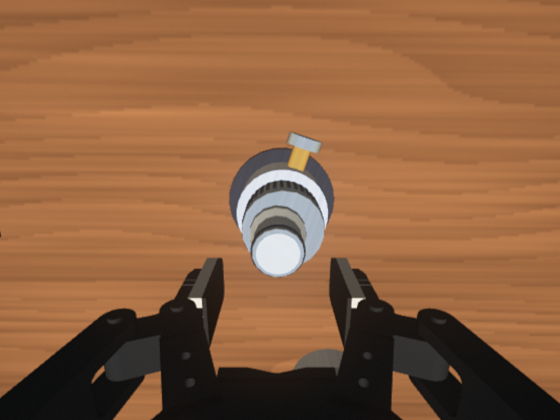

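```bash
cat > proj.py <<'E'
from h import *
def proj(p,X):
    T=np.linalg.inv(np.array(p["cam_to_world"])); c=T[:3,:3]@np.array(X)+T[:3,3]
    f=210/np.tan(np.radians(p["vfov"]/2)); return np.round([f*c[0]/c[2]+p["cx"],f*c[1]/c[2]+p["cy"]],1)
E
python3 - <<'E'
from proj import *
p=snapshot("wrist"); T=np.array(p["cam_to_world"]); print(T.round(3),p["vfov"],p["cx"],p["cy"])
for X in [[.5342,-.0038,.0894],[.5342,-.0038,.1084],[.5342,-.0038,.1134],[.5342,-.0038,.079],[.5335,0,.079],[.5335,0,.045],[.5342,.028,.0984],[.5342,-.036,.0984],[.545,.028,.0984],[.523,.028,.0984],[.5335,0,0]]: print(X,proj(p,X))
E
```

```text
[[-0.01   0.955  0.296  0.46 ]
 [ 1.     0.009  0.004 -0.005]
 [ 0.001  0.296 -0.955  0.273]
 [ 0.     0.     0.     1.   ]] 66.26352087291816 276.25010264814557 210.98771294030394
[0.5342, -0.0038, 0.0894] [276.8 238.3]
[0.5342, -0.0038, 0.1084] [276.9 251.2]
[0.5342, -0.0038, 0.1134] [276.9 255. ]
[0.5342, -0.0038, 0.079] [276.7 232.2]
[0.5335, 0, 0.079] [282.6 231.2]
[0.5335, 0, 0.045] [281.7 215. ]
[0.5342, 0.028, 0.0984] [330.9 244.6]
[0.5342, -0.036, 0.0984] [221.9 243.6]
[0.545, 0.028, 0.0984] [329.9 261.3]
[0.523, 0.028, 0.0984] [332.1 226.6]
[0.5335, 0, 0] [280.8 199.2]
```

Run:
```python
from proj import *
s=read_state();print(s["grip_width"],s["eef_pos"])
p=snapshot("wrist"); save(p,"w_d.png")
cv2.imwrite("pics/w_d2.png",cv2.resize(cv2.cvtColor(p["frame"],cv2.COLOR_RGB2BGR)[220:380,180:380],(800,640))[:600])
```

```text
0.05181648729202193 [ 0.53430323 -0.00351206  0.08973992]
```

View pics/w_d2.png

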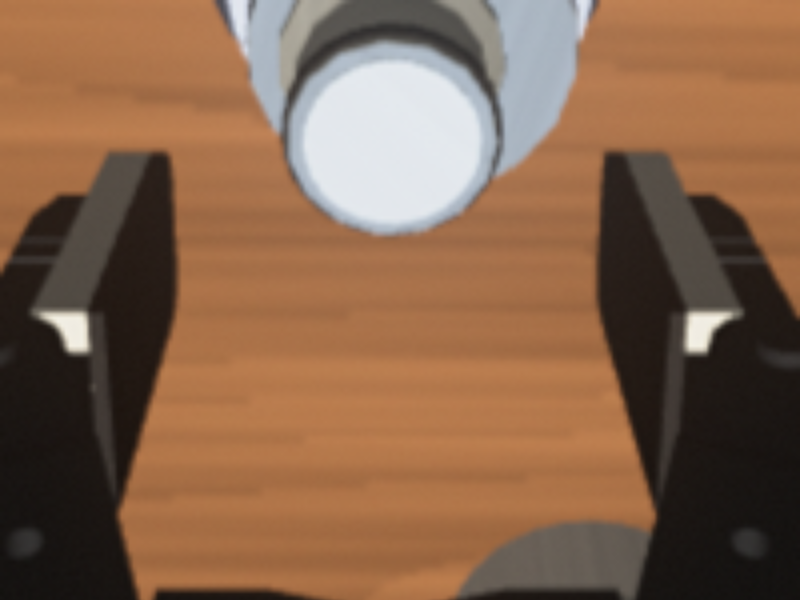

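Run:
```python
from proj import *
p=snapshot("scene"); s=read_state(); e=s["eef_pos"]; print(e,s["grip_width"])
im=cv2.cvtColor(p["frame"],cv2.COLOR_RGB2BGR)
u,v=proj(p,e); print(u,v)
x0,y0=int(u)-60,max(int(v)-55,0); c=im[y0:y0+90,x0:x0+120]; c=cv2.resize(c,None,fx=6.6,fy=6.6,interpolation=cv2.INTER_CUBIC)
def d(X,col):
    q=(np.array(proj(p,X))-[x0,y0])*6.6; cv2.circle(c,(int(q[0]),int(q[1])),4,col,-1)
d(e,(0,0,255)); d(e+np.array([0,0,.019]),(0,255,0)); d([.5343,-.0036,.113],(255,0,0)); d([.5343,-.0036,.079],(255,255,0)); d(e+np.array([0,.026,.009]),(255,0,255)); d(e+np.array([0,-.026,.009]),(255,0,255))
d(e+np.array([0,.026,.05]),(0,255,255)); d(e+np.array([0,-.026,.05]),(0,255,255))
cv2.imwrite("pics/s_d.png",c)
```

```text
[ 0.53413717 -0.00349794  0.08952266] 0.0511110414951248
252.5 182.4
```

View pics/s_d.png

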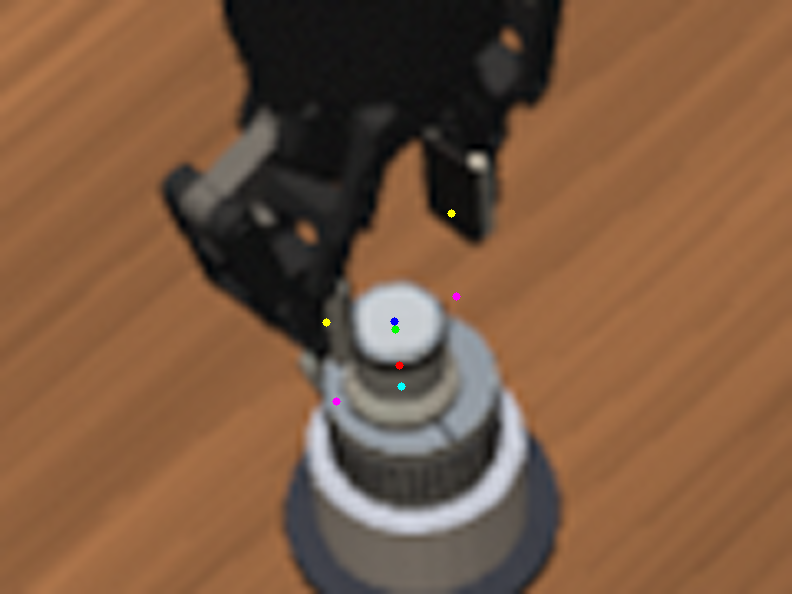

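Request:
send_rows --moves "0 0 0 0 0 0 0.4;0 0 0 0 0 0 0.35;0 0 0 0 0 0 0.3;0 0 0 0 0 0 0.2;0 0 0 0 0 0 0.1;0 0 0 0 0 0 0;0 0 0 0 0 0 0;0 0 0 0 0 0 0"

```text
clock: 6.28
eef_pos: [0.534, -0.0035, 0.0893]
tool_rot: [-0.0, -0.005, 1.0, -0.0]
ft_force: [-0.3, -0.3, 0.5]
grip_width: -0.0003
finger_force: 0.0
```

Run:
```python
from proj import *
s=read_state(); print(s)
p=snapshot("scene"); e=s["eef_pos"]; 
im=cv2.cvtColor(p["frame"],cv2.COLOR_RGB2BGR); c=cv2.resize(im[115:215,180:310],None,fx=6,fy=6,interpolation=cv2.INTER_CUBIC)
w=snapshot("wrist"); save(w,"w_e.png")
cv2.imwrite("pics/e.png",np.hstack([cv2.resize(c,(420,323)),cv2.resize(cv2.imread("pics/w_e.png")[180:400,160:400],(352,323))]))
```

```text
{'clock': 6.2833, 'joint_pos': array([ 0.04100607,  0.39492231, -0.10297002,  1.93888494,  0.05458849,
        0.81056499,  1.48946171]), 'joint_velocities': array([-0.0001723 ,  0.00017268, -0.00051881,  0.00056048,  0.00105998,
       -0.00105667, -0.00308652]), 'joint_efforts': array([-3.01121345e-04, -4.76328170e+01, -7.30631053e-01, -2.29725569e+01,
        1.03846821e-02,  2.09040933e-03,  1.00006719e-05]), 'eef_pos': array([ 0.534026  , -0.00354194,  0.08934804]), 'tool_rot': array([-7.63706575e-05, -5.19749479e-03,  9.99986490e-01, -2.32275621e-07]), 'ft_force': array([-0.3400341 , -0.31944525,  0.54379274]), 'wrist_torque': array([-0.03507293,  0.00171136, -0.04499428]), 'finger_force': 0.0, 'grip_width': -0.0002720405442110478}
```

View pics/e.png

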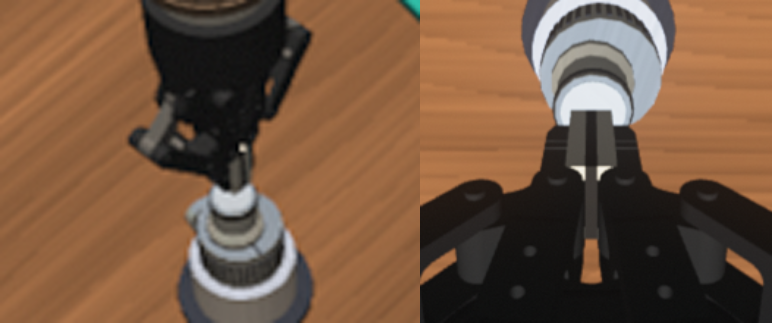

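Request:
send_rows --moves "0 0 -20 0 0 0 0;0 0 -20 0 0 0 0;0 0 -20 0 0 6.6 0;0 0 0 0 0 6.6 0;0 0 0 0 0 6.6 0;0 0 0 0 0 6.6 0;0 0 0 0 0 6.6 0;0 0 0 0 0 6.6 0"

```text
clock: 7.05
eef_pos: [0.5341, -0.0035, 0.1495]
tool_rot: [0.0, 0.337, 0.942, 0.0]
ft_force: [0.7, 0.0, -1.0]
grip_width: 0.0001
finger_force: 0.0
```

Request:
send_rows --moves "0 0 0 0 0 6.6 0;0 0 0 0 0 6.6 0;0 0 0 0 0 6.6 0;0 0 0 0 0 6.6 0;0 0 0 0 0 6.6 0;0 0 0 0 0 6.6 0;0 0 0 0 0 0 0;0 0 0 0 0 0 0"

```text
clock: 7.72
eef_pos: [0.5341, -0.0034, 0.1494]
tool_rot: [0.0, 0.632, 0.775, -0.0]
ft_force: [0.7, -0.3, 0.2]
grip_width: -0.0
finger_force: 0.0
```

Run:
```python
from proj import *
s=read_state(); e=s["eef_pos"]; print(e,s["joint_pos"],rot(s).as_matrix().round(3))
out=[]
for n,(w,h) in (("scene",(80,110)),("wrist",(80,110))):
    p=snapshot(n); im=cv2.cvtColor(p["frame"],cv2.COLOR_RGB2BGR)
    u,v=proj(p,e); x0,y0=int(u)-40,int(v)-70; print(n,u,v,x0,y0)
    c=cv2.resize(im[y0:y0+h,x0:x0+w],None,fx=5,fy=5,interpolation=cv2.INTER_CUBIC)
    for k in (0,.01,.02,.03,.04,.05):
        q=(proj(p,e+[0,0,k])-[x0,y0])*5; cv2.circle(c,(int(q[0]),int(q[1])),3,(0,int(5000*k),255),-1)
    out.append(c)
cv2.imwrite("pics/f.png",np.hstack(out))
```

```text
[ 0.53407411 -0.00335701  0.14939067] [-0.15714514  0.31135048  0.1353988   1.89963569 -0.05137183  0.93392731
  0.20494421] [[-0.201  0.98  -0.   ]
 [ 0.98   0.201 -0.   ]
 [-0.    -0.    -1.   ]]
scene 250.7 164.3 210 94
wrist 275.3 239.1 235 169
```

View pics/f.png

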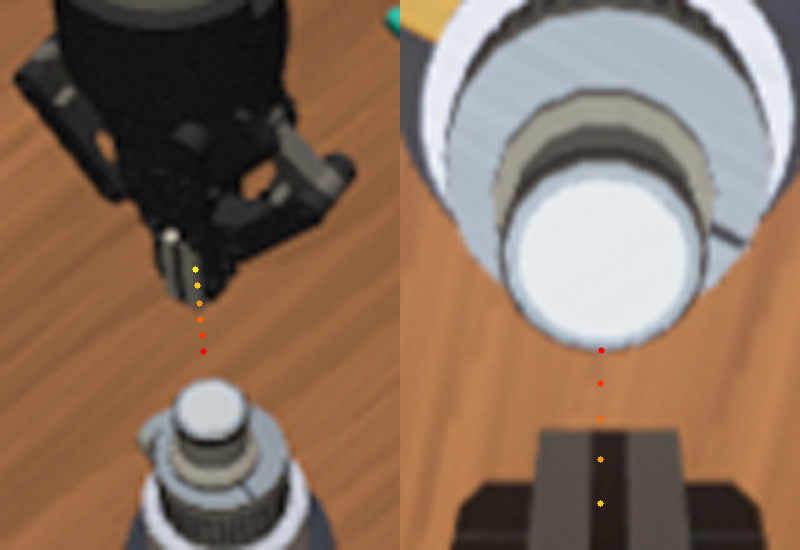

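Run:
```python
from proj import *
s=read_state(); e=s["eef_pos"]; M=rot(s).as_matrix()
w=snapshot("wrist"); sc=snapshot("scene")
for k in (.02,.025,.03,.035,.04,.045):
    print(k,"wrist",[proj(w,e+M@[a,b,-k]).tolist() for a,b in((.011,0),(.011,.014),(.011,-.014))],"scene",[((proj(sc,e+M@[a,b,-k])-[210,94])*5).tolist() for a in(.011,-.011) for b in (-.01,0.01)])
```

```text
0.02 wrist [[275.1, 234.2], [300.9, 234.2], [249.3, 234.2]] scene [[193.49999999999994, 288.49999999999994], [239.00000000000006, 310.0], [162.00000000000003, 329.00000000000006], [207.5, 350.99999999999994]]
0.025 wrist [[275.1, 237.6], [301.6, 237.6], [248.6, 237.7]] scene [[192.99999999999997, 280.5], [238.0000000000001, 301.50000000000006], [160.99999999999994, 320.99999999999994], [206.50000000000006, 342.5]]
0.03 wrist [[275.1, 241.3], [302.4, 241.2], [247.8, 241.3]] scene [[192.00000000000003, 272.0], [237.5, 293.49999999999994], [160.0, 312.5], [205.49999999999997, 334.5]]
0.035 wrist [[275.1, 245.1], [303.2, 245.1], [247.0, 245.1]] scene [[190.99999999999994, 263.49999999999994], [236.9999999999999, 285.0], [159.00000000000006, 304.00000000000006], [205.0, 325.99999999999994]]
0.04 wrist [[275.0, 249.2], [304.0, 249.2], [246.1, 249.2]] scene [[190.49999999999997, 255.0], [236.50000000000006, 276.50000000000006], [157.99999999999997, 295.99999999999994], [204.00000000000006, 317.5]]
0.045 wrist [[275.0, 253.6], [304.9, 253.5], [245.1, 253.6]] scene [[189.50000000000003, 246.50000000000006], [235.5000000000001, 268.0], [157.00000000000003, 287.0], [203.49999999999994, 309.00000000000006]]
```

Request:
send_rows --moves "0 0 0 0 0 0 0.9;0 0 0 0 0 0 0.9;0 0 0 0 0 0 0.9;0 0 0 0 0 0 0.9;0 0 0 0 0 0 0.9;0 0 0 0 0 0 0.9;0 0 0 0 0 0 0.9;0 0 20 0 0 0 0.9"

```text
clock: 8.58
eef_pos: [0.5375, -0.0035, 0.1326]
tool_rot: [0.003, 0.633, 0.774, 0.002]
ft_force: [1.3, 0.7, -0.1]
grip_width: 0.077
finger_force: 0.0
```

Request:
send_rows --moves "0 0 20 0 0 0 0.9;0 0 20 0 0 0 0.9;0 0 20 0 0 0 0.9;0 0 12 0 0 0 0.9;0 0 11 0 0 0 0.9;0 0 0 0 0 0 0.6;0 0 0 0 0 0 0.5;0 0 0 0 0 0 0.4"

```text
clock: 9.25
eef_pos: [0.535, -0.0035, 0.0472]
tool_rot: [0.001, 0.633, 0.774, 0.0]
ft_force: [-0.5, 0.0, 0.0]
grip_width: 0.042
finger_force: 0.0
```

Request:
send_rows --moves "0 0 0 0 0 0 0.36;0 0 0 0 0 0 0.32;0 0 0 0 0 0 0.28;0 0 0 0 0 0 0.2;0 0 0 0 0 0 0.1;0 0 0 0 0 0 0.1;0 0 0 0 0 0 0.1;0 0 0 0 0 0 0.1"

```text
clock: 9.92
eef_pos: [0.535, -0.0035, 0.0478]
tool_rot: [0.001, 0.633, 0.774, 0.001]
ft_force: [-1.2, -0.2, 6.9]
grip_width: 0.027
finger_force: 55.1
```

Request:
send_rows --moves "0 0 -5 0 0 0 0.1;0 0 -10 0 0 0 0.1;0 0 -20 0 0 0 0.1;0 0 -20 0 0 0 0.1;0 0 0 0 0 0 0.1;0 0 0 0 0 0 0.1;0 0 0 0 0 0 0.1;0 0 0 0 0 0 0.1"

```text
clock: 10.58
eef_pos: [0.5333, -0.0035, 0.1007]
tool_rot: [-0.001, 0.633, 0.774, -0.0]
ft_force: [-0.2, 0.8, -0.5]
grip_width: 0.0268
finger_force: 55.2
```

```bash
python3 look.py g loupe,cap,mat
python3 - <<'E'
import cv2,numpy as np
a=cv2.imread("pics/scene_g.png");b=cv2.imread("pics/wrist_g.png")
cv2.imwrite("pics/g.png",np.hstack([cv2.resize(a[110:220,180:310],(400,338)),cv2.resize(b,(400,300))[:300] if 0 else cv2.resize(b[150:400,130:426],(400,338))]))
E
```

```text
10.5833 [ 0.5333 -0.0035  0.1007] [[-0.1977, 0.9803, -0.0015], [0.9803, 0.1977, 0.0], [0.0003, -0.0015, -1.0]] 0.026799973009862803 q [-0.151  0.377  0.13   1.939 -0.065  0.832  0.213] F [-0.2374  0.7665 -0.5256] 55.17278422790696
scene loupe [([0.536, -0.0018, 0.1332], 0.65)]
scene cap [([0.5337, 0.0012, 0.0457], 0.87)]
scene mat [([0.4432, 0.3106, 0.0024], 0.95)]
top loupe [([0.7239, 0.051, 0.0014], 0.4)]
top cap []
top mat [([0.44, 0.3163, 0.0001], 0.66)]
wrist loupe [([0.5338, -0.0036, 0.1286], 0.8)]
wrist cap [([0.5318, 0.0009, 0.0442], 0.93)]
wrist mat []
```

View pics/g.png

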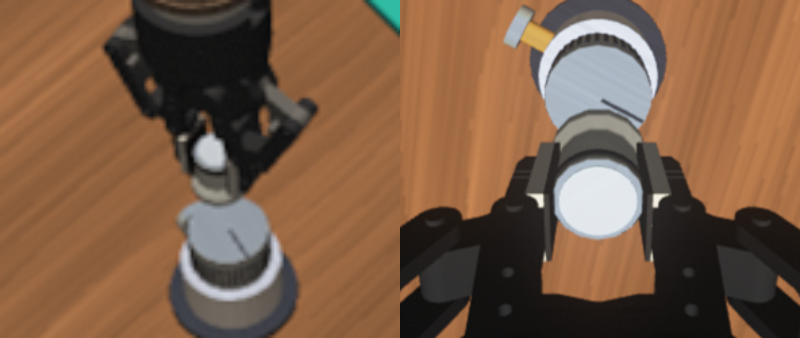

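Request:
send_rows --moves "20 -2 0 0 0 0 0.1;38 -3 0 0 0 0 0.1;38 -3 0 0 0 0 0.1;38 -3 0 0 0 0 0.1;38 -3 0 0 0 0 0.1;38 -3 0 0 0 0 0.1;38 -3 0 0 0 0 0.1;38 -3 0 0 0 0 0.1"

```text
clock: 11.85
eef_pos: [0.4544, 0.274, 0.1017]
tool_rot: [0.0, 0.633, 0.774, 0.0]
ft_force: [1.1, 0.1, -0.8]
grip_width: 0.0272
finger_force: 55.2
```

Request:
send_rows --moves "30 -3 0 0 0 0 0.1;13.5 -1 10 0 0 0 0.1;0 0 25 0 0 0 0.1;0 0 25 0 0 0 0.1;0 0 20 0 0 0 0.1;0 0 10 0 0 0 0.1;0 0 0 0 0 0 0.1;0 0 0 0 0 0 0.1"

```text
clock: 12.52
eef_pos: [0.4426, 0.3134, 0.0111]
tool_rot: [0.0, 0.634, 0.774, -0.001]
ft_force: [-0.6, -0.1, -0.3]
grip_width: 0.0269
finger_force: 55.1
```

```bash
python3 look.py h loupe,mat,cap
```

```text
12.5167 [0.4426 0.3134 0.0111] [[-0.1968, 0.9805, -0.0008], [0.9805, 0.1968, -0.001], [-0.0008, -0.0009, -1.0]] 0.026909671082193425 q [-0.673  0.529  0.008  1.957 -0.007  0.657 -0.462] F [-0.6482 -0.125  -0.3381] 55.14720388135174
scene loupe [([0.4461, 0.3126, 0.0451], 0.57)]
scene mat [([0.4441, 0.3126, 0.0008], 0.93)]
scene cap [([0.5354, -0.0017, 0.0438], 0.62)]
top loupe [([0.4431, 0.314, 0.0477], 0.43)]
top mat [([0.4376, 0.3133, -0.0022], 0.9)]
top cap [([0.5311, -0.0006, 0.042], 0.58)]
wrist loupe [([0.4457, 0.3135, 0.0393], 0.84)]
wrist mat [([0.4427, 0.3188, -0.0013], 0.86)]
wrist cap []
```

Request:
send_rows --moves "0 0 12 0 0 0 0.1;0 0 10 0 0 0 0.1;0 0 4 0 0 0 0.1;0 0 1 0 0 0 0.1;0 0 0.7 0 0 0 0.1;0 0 0.7 0 0 0 0.1;0 0 0.7 0 0 0 0.1;0 0 0 0 0 0 0.1"

```text
clock: 13.78
eef_pos: [0.4427, 0.3143, -0.0176]
tool_rot: [0.0, 0.633, 0.774, 0.0]
ft_force: [0.5, -0.3, -0.6]
grip_width: 0.0269
finger_force: 55.2
```

Request:
send_rows --moves "0 0 0.5 0 0 0 0.1;0 0 0.5 0 0 0 0.1;0 0 0.5 0 0 0 0.1;0 0 0 0 0 0 0.1;0 0 0 0 0 0 0.1;0 0 0 0 0 0 0.1;0 0 0 0 0 0 0.1;0 0 0 0 0 0 0.1"

```text
clock: 14.45
eef_pos: [0.4426, 0.3142, -0.0191]
tool_rot: [0.0, 0.633, 0.774, 0.0]
ft_force: [-0.3, -0.4, 0.5]
grip_width: 0.0272
finger_force: 55.3
```

Request:
send_rows --moves "0 0 0.5 0 0 0 0.1;0 0 0.5 0 0 0 0.1;0 0 0.5 0 0 0 0.1;0 0 0 0 0 0 0.1;0 0 0 0 0 0 0.1;0 0 0 0 0 0 0.1;0 0 0 0 0 0 0.1;0 0 0 0 0 0 0.1"

```text
clock: 15.12
eef_pos: [0.4427, 0.3143, -0.0192]
tool_rot: [-0.0, 0.633, 0.774, 0.0]
ft_force: [-3.6, -2.9, 14.5]
grip_width: 0.027
finger_force: 57.9
```

Request:
send_rows --moves "0 0 -1 0 0 0 0.1;0 0 0 0 0 0 0.5;0 0 0 0 0 0 0.9;0 0 0 0 0 0 1;0 0 0 0 0 0 1;0 0 0 0 0 0 1;0 0 -20 0 0 0 1;0 0 -30 0 0 0 1"

```text
clock: 15.78
eef_pos: [0.4399, 0.3122, 0.0279]
tool_rot: [-0.001, 0.633, 0.774, -0.003]
ft_force: [0.8, 0.1, 0.3]
grip_width: 0.0855
finger_force: 0.0
```

Request:
send_rows --moves "0 0 -35 0 0 0 1;0 0 -20 0 0 0 1;0 0 0 0 0 0 1;-20 2 0 0 0 0 1;-38 3 0 0 0 0 1;-38 3 0 0 0 0 1;-38 3 0 0 0 0 1;-38 3 0 0 0 0 1"

```text
clock: 16.45
eef_pos: [0.4898, 0.1466, 0.0846]
tool_rot: [-0.0, 0.633, 0.774, -0.0]
ft_force: [0.0, 1.0, 0.2]
grip_width: 0.0855
finger_force: 0.0
```

Request:
send_rows --moves "-38 3 0 0 0 0 1;-38 3 0 0 0 0 1;-38 3 0 0 0 0 1;-30 3 0 0 0 0 1;-10 2 0 0 0 0 1;0 0 0 0 0 0 1;0 0 0 0 0 0 1;0 0 0 0 0 0 1"

```text
clock: 17.12
eef_pos: [0.5336, 0.0022, 0.0847]
tool_rot: [-0.001, 0.633, 0.774, -0.0]
ft_force: [-0.6, 0.8, 0.1]
grip_width: 0.0855
finger_force: 0.0
```

```bash
python3 look.py i loupe,mat,cap,chamber
python3 - <<'E'
import cv2,numpy as np
a=cv2.imread("pics/scene_i.png");b=cv2.imread("pics/wrist_i.png")
cv2.imwrite("pics/i.png",np.hstack([a[0:260,150:400],b]))
E
```

```text
17.1167 [0.5336 0.0022 0.0847] [[-0.1997, 0.9799, -0.0014], [0.9799, 0.1997, 0.0011], [0.0013, -0.0012, -1.0]] 0.0854993183851368 q [-0.144  0.4    0.11   1.948 -0.061  0.798  0.201] F [-0.6412  0.8114  0.1086] 0.0
scene loupe [([0.4449, 0.3181, 0.0124], 0.58)]
scene mat [([0.4403, 0.3128, 0.0], 0.69)]
scene cap [([0.5338, 0.0009, 0.0451], 0.96)]
scene chamber [([0.5377, 0.0022, 0.0017], 0.65)]
top loupe [([0.442, 0.313, 0.0125], 0.47)]
top mat [([0.4382, 0.316, -0.0017], 0.59)]
top cap [([0.4428, 0.3136, 0.0142], 0.34)]
top chamber []
wrist loupe []
wrist mat []
wrist cap [([0.5325, 0.0002, 0.0472], 0.6)]
wrist chamber []Traceback (most recent call last):
  File "<stdin>", line 3, in <module>
    return _nx.concatenate(arrs, 1, dtype=dtype, casting=casting)
           ~~~~~~~~~~~~~~~^^^^^^^^^^^^^^^^^^^^^^^^^^^^^^^^^^^^^^^
ValueError: all the input array dimensions except for the concatenation axis must match exactly, but along dimension 0, the array at index 0 has size 260 and the array at index 1 has size 420
```

View pics/scene_i.png

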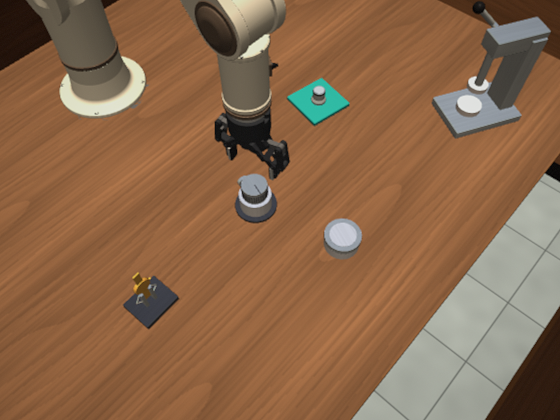

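Request:
send_rows --moves "-1.7 0 0 0 0 0 1;0 0 25 0 0 0 1;0 0 25 0 0 0 1;0 0 20 0 0 0 1;0 0 13 0 0 0 1;0 0 0 0 0 0 1;0 0 0 0 0 0 0.8;0 0 0 0 0 0 0.7"

```text
clock: 18.53
eef_pos: [0.5354, -0.0017, 0.003]
tool_rot: [0.0, 0.633, 0.774, 0.0]
ft_force: [0.3, 0.0, -0.2]
grip_width: 0.064
finger_force: 0.0
```

Request:
send_rows --moves "0 0 0 0 0 0 0.6;0 0 0 0 0 0 0.5;0 0 0 0 0 0 0.4;0 0 0 0 0 0 0.4;0 0 0 0 0 0 0.4;0 0 0 0 0 0 0.4;0 0 0 0 0 0 0.4;0 0 0 0 0 0 0.4"

```text
clock: 19.2
eef_pos: [0.5345, -0.0019, 0.0037]
tool_rot: [0.0, 0.633, 0.774, -0.0]
ft_force: [-4.8, -0.9, 6.0]
grip_width: 0.0527
finger_force: 62.3
```

Run:
```python
from h import *
s=read_state(); print(s)
w=snapshot("wrist"); save(w,"w_k.png"); cv2.imwrite("pics/k.png",cv2.imread("pics/w_k.png")[100:420])
```

```text
{'clock': 19.2, 'joint_pos': array([-0.12445924,  0.53214528,  0.09604132,  1.9821868 , -0.08245883,
        0.63092556,  0.22378622]), 'joint_velocities': array([ 0.00177989,  0.00037294, -0.00167814,  0.00041946,  0.0001417 ,
       -0.00064069, -0.00221606]), 'joint_efforts': array([ -0.33776147, -49.00713801,   1.5605339 , -19.97531533,
        -0.23083013,  -1.39793996,  -0.07777245]), 'eef_pos': array([ 0.53448498, -0.00185375,  0.00369416]), 'tool_rot': array([ 1.25042415e-05,  6.33452911e-01,  7.73781241e-01, -3.45377072e-05]), 'ft_force': array([-4.77453604, -0.88301998,  6.00076223]), 'wrist_torque': array([-0.17668489,  0.86079228,  0.07671006]), 'finger_force': 62.31897784397006, 'grip_width': 0.05271144328396439}
```

View pics/k.png

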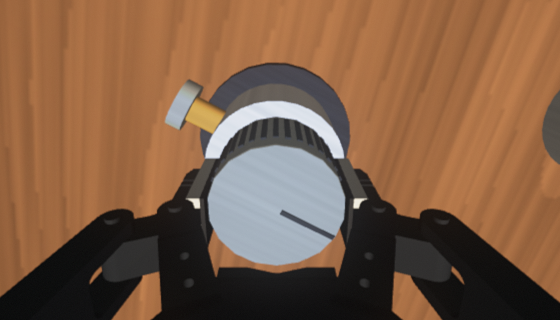

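Request:
send_rows --moves "0 0 0 0 0 0 0.75;0 0 0 0 0 0 0.75;2.4 -1.2 0 0 0 0 0.75;0 0 0 0 0 0 0.6;0 0 0 0 0 0 0.4;0 0 0 0 0 0 0.4;0 0 0 0 0 0 0.4;0 0 0 0 0 0 0.4"

```text
clock: 19.92
eef_pos: [0.5334, 0.0012, 0.003]
tool_rot: [0.0, 0.633, 0.774, 0.0]
ft_force: [-2.2, 0.4, 5.4]
grip_width: 0.0524
finger_force: 62.1
```

Request:
send_rows --moves "0 0 0 0 0 0 0.4;0 0 0 0 0 -3 0.4;0 0 0 0 0 -4 0.4;0 0 0 0 0 -4 0.4;0 0 0 0 0 -4 0.4;0 0 0 0 0 -4 0.4;0 0 0 0 0 -3 0.4;0 0 0 0 0 0 0.4"

```text
clock: 20.58
eef_pos: [0.5358, -0.0019, 0.0032]
tool_rot: [0.002, 0.476, 0.88, 0.001]
ft_force: [4.3, -3.9, 1.6]
grip_width: 0.0524
finger_force: 86.1
```

Run:
```python
from h import *
s=read_state(); print({k:s[k] for k in ("clock","eef_pos","ft_force","wrist_torque","finger_force","grip_width","joint_pos")})
w=snapshot("wrist"); save(w,"w_l.png")
for n in "kl":
    g=cv2.cvtColor(cv2.imread(f"pics/w_{n}.png"),cv2.COLOR_BGR2GRAY)[255:350,225:335]
    m=(g<110).astype(np.uint8); m[:8]=0
    c=np.zeros_like(m); cv2.circle(c,(52,50),42,1,-1); ys,xs=np.nonzero(m&c); 
    print(n,len(xs),xs.mean()+225,ys.mean()+255, cv2.fitLine(np.c_[xs,ys].astype(np.float32),cv2.DIST_L2,0,.01,.01).ravel())
```

```text
{'clock': 20.5833, 'eef_pos': array([ 0.53577256, -0.00186415,  0.0032368 ]), 'ft_force': array([ 4.33083601, -3.85437527,  1.59091893]), 'wrist_torque': array([-0.74573241, -0.42477951, -1.13287053]), 'finger_force': 86.12432998605072, 'grip_width': 0.05243632069716796, 'joint_pos': array([-4.75024949e-02,  5.30708205e-01, -4.91824729e-05,  1.98092181e+00,
        2.07270177e-03,  6.25425985e-01,  5.30198040e-01])}
k 159 296.5974842767296 319.55345911949684 [ 0.8947504   0.44656652 71.59748    64.55346   ]
l 173 294.16184971098266 321.971098265896 [ 0.79837865  0.60215575 69.16185    66.9711    ]
```

Request:
send_rows --moves "0 0 0 0 0 0 0.75;0 0 0 0 0 0 0.75;0 0 0 0 0 0 0.75;0 0 0 0 0 0 0.6;0 0 0 0 0 0 0.4;0 0 0 0 0 0 0.4;0 0 0 0 0 0 0.4;0 0 0 0 0 0 0.4"

```text
clock: 21.3
eef_pos: [0.5329, 0.0013, 0.0025]
tool_rot: [-0.0, 0.474, 0.881, 0.0]
ft_force: [-3.1, 0.3, 5.5]
grip_width: 0.0534
finger_force: 62.9
```

Request:
send_rows --moves "0 0 0 0 0 3 0.4;0 0 0 0 0 6 0.4;0 0 0 0 0 6 0.4;0 0 0 0 0 6 0.4;0 0 0 0 0 6 0.4;0 0 0 0 0 6 0.4;0 0 0 0 0 6 0.4;0 0 0 0 0 6 0.4"

```text
clock: 21.97
eef_pos: [0.5335, 0.0006, 0.0026]
tool_rot: [0.0, 0.776, 0.63, 0.0]
ft_force: [-0.2, -1.3, 2.5]
grip_width: 0.0532
finger_force: 62.6
```

Request:
send_rows --moves "0 0 0 0 0 6 0.4;0 0 0 0 0 6 0.4;0 0 0 0 0 6 0.4;0 0 0 0 0 6 0.4;0 0 0 0 0 6 0.4;0 0 0 0 0 6 0.4;0 0 0 0 0 6 0.4;0 0 0 0 0 3 0.4"

```text
clock: 22.63
eef_pos: [0.5336, 0.0008, 0.0025]
tool_rot: [0.0, 0.958, 0.285, 0.0]
ft_force: [-0.0, 0.1, 4.3]
grip_width: 0.0526
finger_force: 62.7
```

Run:
```python
from h import *
s=read_state(); print({k:s[k] for k in ("clock","eef_pos","ft_force","wrist_torque","finger_force","grip_width","joint_pos")})
w=snapshot("wrist"); save(w,"w_m.png")
for n in "klm":
    g=cv2.cvtColor(cv2.imread(f"pics/w_{n}.png"),cv2.COLOR_BGR2GRAY)[255:350,225:335]
    m=(g<110).astype(np.uint8); m[:8]=0
    c=np.zeros_like(m); cv2.circle(c,(52,50),42,1,-1); ys,xs=np.nonzero(m&c); 
    print(n,len(xs),xs.mean()+225,ys.mean()+255, cv2.fitLine(np.c_[xs,ys].astype(np.float32),cv2.DIST_L2,0,.01,.01).ravel())
```

```text
{'clock': 22.6333, 'eef_pos': array([0.53357287, 0.00079492, 0.00254003]), 'ft_force': array([-0.01420371,  0.10485933,  4.26634552]), 'wrist_torque': array([0.0694614 , 0.0668777 , 0.07133009]), 'finger_force': 62.709300220012665, 'grip_width': 0.052621293565290876, 'joint_pos': array([-0.37099478,  0.56391841,  0.39884983,  1.99386182, -0.35036652,
        0.64909576, -0.73818981])}
k 159 296.5974842767296 319.55345911949684 [ 0.8947504   0.44656652 71.59748    64.55346   ]
l 173 294.16184971098266 321.971098265896 [ 0.79837865  0.60215575 69.16185    66.9711    ]
m 129 289.8449612403101 331.4031007751938 [ 0.74616563  0.6657604  64.84496    76.4031    ]
```

Request:
send_rows --moves "0 0 -2 0 0 0 0.4;0 0 -3 0 0 0 0.4;0 0 -5 0 0 0 0.4;0 0 -5 0 0 0 0.4;0 0 -5 0 0 0 0.4;0 0 -5 0 0 0 0.4;0 0 0 0 0 0 0.4;0 0 0 0 0 0 0.4"

```text
clock: 23.35
eef_pos: [0.5332, 0.0006, 0.0278]
tool_rot: [-0.0, 0.958, 0.287, 0.0]
ft_force: [0.9, -0.6, -2.3]
grip_width: 0.053
finger_force: 63.3
```

Request:
send_rows --moves "0 0 -10 0 0 0 0.4;0 0 -20 0 0 0 0.4;0 0 -25 0 0 0 0.4;0 0 -25 0 0 0 0.4;0 0 -25 0 0 0 0.4;0 0 -20 0 0 0 0.4;0 0 -10 0 0 0 0.4;0 0 0 0 0 0 0.4"

```text
clock: 24.02
eef_pos: [0.5348, 0.0006, 0.1649]
tool_rot: [0.0, 0.958, 0.287, 0.002]
ft_force: [0.0, 0.3, -1.5]
grip_width: 0.0532
finger_force: 63.4
```

Request:
send_rows --moves "0 0 0 0 0 0 0.4;0 0 0 0 0 0 0.4;0 0 0 0 0 0 0.4;0 0 0 0 0 0 0.4;0 0 0 0 0 0 0.4;0 0 0 0 0 0 0.4;0 0 0 0 0 0 0.4;0 0 0 0 0 0 0.4"

```text
clock: 24.68
eef_pos: [0.533, 0.0005, 0.1621]
tool_rot: [0.0, 0.958, 0.287, -0.0]
ft_force: [-0.4, 0.2, -1.8]
grip_width: 0.0529
finger_force: 63.4
```

```bash
python3 look.py z cap,loupe,holder,tin
```

```text
24.6833 [0.533  0.0005 0.1621] [[0.8349, 0.5504, -0.0003], [0.5504, -0.8349, -0.0001], [-0.0003, -0.0001, -1.0]] 0.052928454580364645 q [-0.474  0.321  0.511  1.9   -0.188  0.968 -0.866] F [-0.3825  0.205  -1.8349] 63.39892812073231
scene cap [([0.534, -0.002, 0.2032], 0.8)]
scene loupe [([0.4465, 0.3155, 0.0139], 0.64)]
scene holder [([0.5379, -0.2943, -0.0005], 0.88)]
scene tin [([0.7258, 0.0492, 0.0028], 0.59)]
top cap []
top loupe [([0.4455, 0.3134, 0.013], 0.53)]
top holder [([0.5402, -0.2932, 0.0013], 0.65)]
top tin [([0.722, 0.0515, -0.0004], 0.39)]
wrist cap [([0.532, -0.0015, 0.2086], 0.96)]
wrist loupe []
wrist holder []
wrist tin []
```

View pics/scene_z.png

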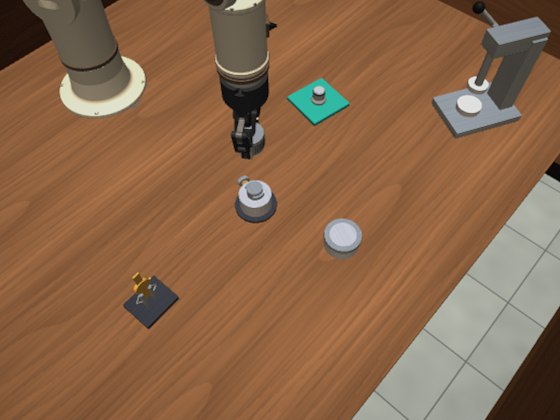

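The picture shows the cap held upright in the gripper at (255,138) and the bare neck on the chamber at (255,188). The loupe stands on the mat at (319,95), and the holder and tin have not moved.

```bash
python3 -c "
from plant import *
print(finish_job())"
```

```text
the job is handed in; nothing more can be done
None
```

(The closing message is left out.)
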